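# Tuck a sheet coupon under the hold-down leaf and hold it flat

### The arm

A 6-joint arm with a two-finger parallel gripper is mounted at the origin on the work surface. World frame = base frame: x ahead of the robot, y to its left, z up, the work surface at z = 0. Lengths are in mm, angles in rad, forces in N, time in s.
With the tool pointing down it reaches from about 275 to 825 mm from the base axis. Payload 5.2 kg.
Tool frame: the origin (TCP) lies on the centre line of the jaws, within the pads' length; the fingertips stand 19 mm ahead of it and the grasp point (between the pads) is the TCP; z points along the fingers, y is the line along which they close (so a half turn about z gives the same grasp; the last joint's range is limited). The gripper opens to 93 mm and grips with 3 to 60 N. Pads are 15 mm wide; open, the fingers measure 128 mm over their backs; the gripper's body (75 mm by 188 mm) begins 65 mm behind the grasp point.
Start: joints at [-1.336, 0.259, 1.535, -0, 1.348, -0.203], TCP at [233.192, -498.123, 237.653] pointing down, gripper open.
Joint ranges: [-3.14, 3.14], [-0.91, 2.08], [0.19, 2.58], [-1.22, 4.36], [0.22, 2.71], [-3.12, 3.12]. Speed limits (rad/s): [2.57, 2.57, 3.14, 3.14, 3.14, 3.14].

### API

Orientations are given as [roll, pitch, yaw] about the fixed x, y, z axes, in that order (R = Rz(yaw) Ry(pitch) Rx(roll)).
In Python, from cell import manip gives the robot as it stands. The module is installed in compiled form; this text tells all that it offers.
- The arm moves only by the tool servo_tool, never from a script. Its argument "targets" is a list of rows, each a list of 6 numbers: the shift along the tool's x, y, z normalised to -1 to 1, where 1 is 15 cm, then the turn, a rotation vector about the tool's x, y, z normalised to -1 to 1, where 1 is 45 degrees. In form: [[x, y, z, wx, wy, wz], ...]. A call has 1 to 10 rows; each row shifts and turns the commanded pose from where the row before left it, along the tool's axes as they then stand; what a row does not reach is not made up. A row lasts 1/8 s, in which the tool goes at most 62.5 mm and 10.7 degrees, less where a joint would pass 70% of its speed; a pose out of reach is approached as far as the arm can. A call with a number of a shift or a turn outside -1 to 1 is refused whole. A call with a gripper value outside its range is refused whole. "gripper" is the opening, from 0 (shut) to 1 (fully open), set as the call begins (left out, the last holds). The fingers move at their own pace and stop on an object; "squeeze" is the grip in N (left out, the last holds). Time passes only in rows, so rows that do not move let the fingers close. It gives the time, the measured TCP pose, the force, the opening and the grip force at its end, in the units of the state.
- manip.sense(): the state, without advancing time (a new reading comes with each control period).
- manip.read_camera(name): name is "side" or "top" or "wrist"; returns a dict with "frame" (420x560x3 uint8, blue, green, red), "depth" (420x560 float32, mm along the optical axis (not along the pixel's ray), 0 where there is no reading), "K" (3x3 intrinsics, pixels), "R" (3x3) and "t" (3): a world point X has camera coordinates R X + t. Camera axes: x right, y down, z forward; pixel columns grow to the right and rows downward; lengths in mm; the calibration is good to about 2 mm. A picture is of the moment at which its call begins.
- manip.sign_off(): hands the job in; it is judged then, once.
The state is a dict: "clock": time; "qpos": joint angles; "qd": joint speeds; "joint_efforts": joint torques, N m; "ee_pos": TCP position; "tcp_rot": TCP orientation; "contact_force": force on the tool from outside, world axes, zero at the start; "ft_torque": the same for the moment, N m; "width": opening from 0.0 (shut) to 1.0 (fully open); "finger_force": force on a finger pad.
Only numpy, scipy, OpenCV 4.12 (cv2) and the standard library are available. Lean on these libraries where they do the work, as an engineer would, in place of code of your own. Each camera call takes 0.05 s, during which the arm holds its last target. There are 200 camera calls.

### The job

Pull the drawer of the specimen cabinet all the way out to its stop and leave it out, then take from it the sheet coupon with the upright grip block. Slide the coupon's front edge along the jig's deck and under the hinged hold-down leaf, without lifting the leaf, until it rests against the stop, square and centred on the deck. Finish while holding the coupon pressed flat on the deck with a firm push of about 10 N, do not let go of it, and leave everything else on the bench where it is.

Things in the scene. Friction and masses are not known exactly. Their poses are not given: they have to be found in the camera images.
- cabinet_drawer0 (a joint): how far the cabinet's only drawer is out, in m: 0 shut, 0.150 at its stop; starts 0 to 0.02. It runs with about 1 N of friction and stays where left. An open tray 170 wide, 187 long (mm); above the bench: inner floor 22, side walls' top 63, blue front panel's top 73 mm. Travel is along the handle's -x
- cabinet_drawer0_handle (a point): centre of the drawer's white bar handle: level round bar 11 mm thick, 100 mm long along y, 35 mm in front of the drawer's blue front, 47 mm above the bench; can be pinched from above, front to back. +x points into the cabinet; the drawer comes out along -x. The grey cabinet is 220 (x) x 200 (y) x 85 mm high
- coupon_grip (a point): centre of the coupon's upright grey grip block, 22 (x) x 34 (y) mm, top 42 mm above the coupon's underside; grip it from above across the 34 mm. It stands at the rear of a flat aluminium sheet. This point is 23 mm above the underside, 99 mm behind the front edge. +x points from block to front edge. It lies flat in the drawer, block towards the drawer's front, hidden while that is shut
- coupon_nose (a point): middle of the coupon's front edge, at the underside of the sheet; same axes as coupon_grip
- coupon: the whole coupon, one rigid piece of about 0.09 kg: sheet 110 (x) x 50 (y) x 4 mm with the grip block on its rear end; origin under the middle of the sheet, same axes as coupon_grip
- stop (a point): the jig's stop, 60 mm wide, 6 mm high: middle of the foot of its front face, on the deck's top face, 40 mm above the bench. +x is the direction in which the coupon slides in; y across the deck. The deck runs from here 170 mm along -x and is 80 mm wide. Hinge posts 18 mm high stand 15 mm beyond the stop at y = +-44 mm
- leaf_lip (a point): middle of the free edge of the hold-down leaf, a plate 70 mm wide lapping the end of the deck from its hinge (15 mm beyond the stop, 11 mm above the deck) to this edge, 49 mm on the open side of the stop. Its underside is 8 mm above the deck; the last 14 mm flare up to leave about 16 mm at the edge
- leaf (a joint): swing of the hold-down leaf in rad: 0 lying down on its rest, level, growing as the free edge is lifted; it swings freely and only its own weight (0.06 kg) keeps it down
- deck: the fixed steel deck of the jig; its origin is not on the deck: it lies on the bench, 100 mm beyond the stop on the deck's centre line
- test_block: steel disc, 64 mm across, 16 mm high; a bystander, origin under its centre
- puck_a: brown mounted specimen, a disc 30 mm across and 20 mm high on the bench; a bystander, origin under its centre
- puck_b: the same kind of brown disc, standing on the cabinet's top; a bystander, origin under its centre
- loupe: brass-coloured stepped eyepiece loupe, 42 mm across, 34 mm high; a bystander, origin under its centre
- mouse: grey computer mouse, 100 x 60 x 28 mm; a bystander, origin under its centre
- bottle: white capped bottle, 54 mm across, 120 mm high; a bystander, origin under its centre
- brush: wooden-handled brush lying down; a bystander

How it is judged (in metres and radians):
On the way, in this order (a step that is already met when the one before it is completed fails the run):
1. the drawer is out to its stop (value of joint cabinet_drawer0 above 0.143 m), for 0.2 s.
2. the coupon's front edge is at least 15 mm under the leaf, the leaf still down (x of coupon_nose in the frame of stop between -0.034 and 0.004 m and horizontal distance between coupon_nose and stop below 0.045 m and z of coupon_nose in the frame of stop between -0.004 and 0.008 m and value of joint leaf below 0.1 rad), for 0.2 s.
At the end, for the whole second after the job is handed in: Coupon flat on the deck, front edge within 6 mm of the stop, 10 mm of the centre line, square within 0.1 rad; leaf down (under 0.08 rad); fingers on the coupon, which presses on the deck with over 4 N through the last second; drawer still within 20 mm of its stop (x of coupon_nose in the frame of stop between -0.006 and 0.004 m and y of coupon_nose in the frame of stop between -0.01 and 0.01 m and z of coupon_nose in the frame of stop between -0.004 and 0.003 m and angle between the x axis of coupon_nose and the x axis of stop, either way round below 0.1 rad and angle between coupon_grip's own z axis and vertical below 0.05 rad and value of joint leaf below 0.08 rad and contact force between coupon and deck above 4 N and contact force between the fingers and coupon above 3 N and value of joint cabinet_drawer0 above 0.13 m); the arm keeps its last pose, push and grip.
It fails at once if the hold-down leaf is lifted (more than 0.12 rad, about 7 mm at its edge) (value of joint leaf above 0.12 rad).
It fails at once if another thing on the bench or cabinet is shifted by more than 30 mm (distance of any of test_block, puck_a, puck_b, loupe, mouse, bottle, brush from where it was at the start of the episode above 0.03 m).
It also fails if it takes over 58 s, if anything falls off the work surface, if the arm or the gripper's body presses on something with over 40 N, if the wrist force passes 120 N, or if a joint passes its speed limit or range.

## Working session

There is one attempt and no reset: what is moved stays moved. The work goes in short steps, Python scripts to look and compute and a tool call to move; the robot and the scene stay as the last step left them, time stands still between calls to the robot, and variables do not carry over. Pictures are saved under pics/ and viewed, at most 10 in all, crops included, and the job is handed in when it is done.

Besides the shell and the picture viewer there is one more tool, called after "Call:" by a JSON object that holds its "op" and its "data". servo_tool: Moves the arm, as the interface text tells. Scaled input: -1 to 1 covers 15 cm each way for a shift and 45 degrees each way for a turn. Its arguments: {"type":"object","properties":{"targets":{"type":"array","items":{"type":"array","items":{"type":"number","minimum":-1,"maximum":1}}},"gripper":{"type":"number"},"squeeze":{"type":"number"}},"required":["targets"]}

```bash
mkdir -p pics
cat > h.py <<'E'
import numpy as np,cv2
from cell import manip
def cam(n,save=None):
    c=manip.read_camera(n); np.savez(f'/tmp/{n}.npz',**{k:np.asarray(v) for k,v in c.items()})
    if save: cv2.imwrite(f'pics/{save}.png',c['frame'])
    return c
def load(n): return dict(np.load(f'/tmp/{n}.npz'))
def ray(c,u,v):
    d=c['R'].T@np.linalg.inv(c['K'])@np.array([u,v,1.]); return -c['R'].T@c['t'],d
def onz(c,u,v,z):
    o,d=ray(c,u,v); return o+d*(z-o[2])/d[2]
def dep(c,u,v):
    o,d=ray(c,u,v); return o+d*c['depth'][int(v),int(u)]
def cloud(c):
    v,u=np.mgrid[:420,:560]; z=c['depth']
    p=np.stack([u,v,np.ones_like(u)],-1)@np.linalg.inv(c['K']).T*z[...,None]
    return (p-c['t'].reshape(3))@c['R']
E
python3 - <<'E'
from h import *
a=cam('top');b=cam('side')
cv2.imwrite('pics/a.png',a['frame']);cv2.imwrite('pics/b.png',b['frame'])
print(manip.sense())
E
```

```text
{'clock': 0.1, 'qpos': array([-1.33584210e+00,  2.59255597e-01,  1.53594239e+00,  1.31219904e-05,
        1.34797351e+00, -2.02816943e-01]), 'qd': array([ 8.32159533e-06, -1.76103962e-03, -2.07950244e-03,  1.35735394e-03,
        1.01220136e-03, -8.94418479e-04]), 'joint_efforts': array([ 2.47067619e-03, -4.38211513e+01, -2.84642297e+01,  7.20997551e-02,
        3.61305883e-02, -5.69296128e-05]), 'ee_pos': array([ 233.06989832, -497.69162198,  236.92115975]), 'tcp_rot': array([-3.14004875e+00, -3.30556539e-04,  4.37768009e-01]), 'contact_force': array([-0.59719444, -0.00633973,  0.55212917]), 'ft_torque': array([ 0.01395251,  0.00958798, -0.01607623]), 'finger_force': 0.0, 'width': 1.0007154600682753}
```

View pics/a.png

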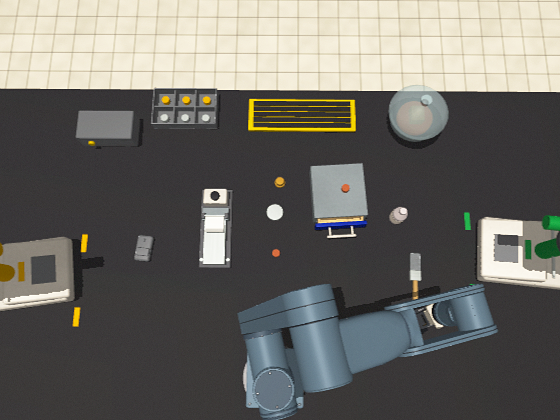

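View pics/b.png

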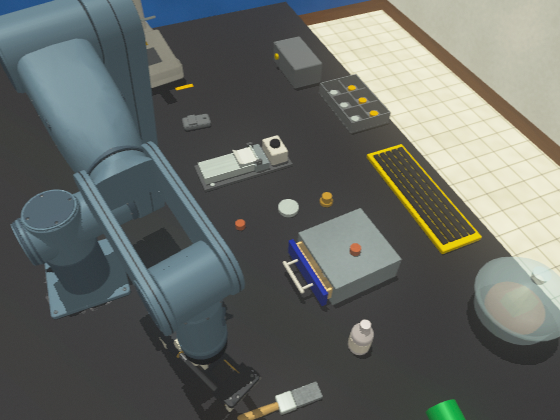

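The top view shows the handle at about (342,236), the drawer's blue front at (341,224), the jig deck from (215,265) up to the leaf/hinge near (215,205), puck_a at (276,253), the disc at (275,212) and the bottle at (399,215). The side view agrees: handle at (297,276), jig at (240,163).

Run:
```python
from h import *
a=load('top');b=load('side')
print('top cam z',-a['R'].T@a['t'],a['K'][0,0])
for n,c in(('top',a),('side',b)):
    P=cloud(c);f=c['frame'].astype(int)
    blue=(f[...,0]>90)&(f[...,1]<70)&(f[...,2]<70)&(P[...,0]<750)&(P[...,0]>200)&(c['depth']>0)&(abs(P[...,1])<500)&(P[...,2]<90)
    q=P[blue];print(n,'blue',blue.sum(),np.median(q,0) if len(q) else 0, q.min(0),q.max(0))
    m=(f.min(-1)>150)&(P[...,2]>35)&(P[...,2]<62)&(P[...,0]>350)&(P[...,0]<560)&(P[...,1]<-80)&(P[...,1]>-330)
    q=P[m];print('handle',m.sum(),cv2.minAreaRect(q[:,:2].astype(np.float32)) if len(q)>3 else 0,np.median(q,0) if len(q) else 0)
    # cabinet top
    m=(abs(P[...,2]-85)<5)&(P[...,0]>380)&(P[...,0]<760)&(P[...,1]<-50)&(P[...,1]>-400)
    print('cab',m.sum(),cv2.minAreaRect(P[m][:,:2].astype(np.float32)))
    for lo,hi in((34,45),(46,60)):
        m=(P[...,2]>lo)&(P[...,2]<hi)&(P[...,0]>250)&(P[...,0]<760)&(P[...,1]>110)&(P[...,1]<330)
        m=cv2.morphologyEx(m.astype(np.uint8),cv2.MORPH_OPEN,np.ones((2,2)))>0
        print('jig',lo,m.sum(),cv2.minAreaRect(P[m][:,:2].astype(np.float32)),np.median(P[m],0))
c=cv2.resize(a['frame'][150:285,185:375],None,fx=4,fy=4,interpolation=cv2.INTER_CUBIC);cv2.imwrite('pics/c.png',c)
```

```text
top cam z [ 212.89720961  -22.35020428 1751.13437661] 454.2520359180676
top blue 176 [ 560.04601566 -248.87388523   71.12620934] [ 549.47713151 -352.99538486   -2.6360145 ] [ 587.01902271 -145.99611338   88.134952  ]
handle 98 ((531.344482421875, -244.86468505859375), (40.65522766113281, 107.02136993408203), 6.777037620544434) [ 520.30199732 -246.38617502   50.14433386]
cab 1807 ((659.838623046875, -235.37112426757812), (209.67013549804688, 201.2236785888672), 3.6152877807617188)
jig 34 617 ((395.2936706542969, 169.9034881591797), (502.3465576171875, 169.01992797851562), 27.911062240600586) [483.03733929 234.25602107  39.61318747]
jig 46 268 ((430.43359375, 157.65655517578125), (554.4479370117188, 107.1708984375), 28.66707420349121) [563.09410129 240.25041067  50.51794398]
side blue 582 [ 555.37796093 -258.37134168   69.42345095] [ 544.38267856 -343.19340268   -2.8970392 ] [ 585.42584551 -104.52339818   79.17245697]
handle 160 ((531.0322265625, -246.37362670898438), (40.55426025390625, 106.58971405029297), 4.596597671508789) [ 518.07406534 -254.32958107   51.13256701]
cab 3802 ((673.72265625, -237.72232055664062), (185.28427124023438, 203.4219512939453), 3.7688040733337402)
jig 34 965 ((340.12359619140625, -223.17236328125), (1236.3668212890625, 288.8255615234375), 64.98595428466797) [492.49968022 222.57406343  39.17175518]
jig 46 407 ((611.2569580078125, 224.84671020507812), (100.12764739990234, 182.938232421875), 69.14286804199219) [577.46542927 226.91300253  50.95386526]
```

View pics/c.png

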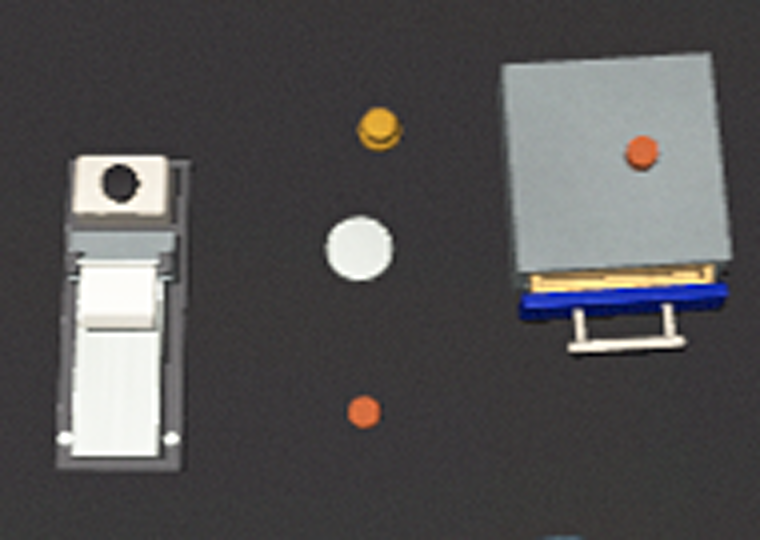

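The crop shows the cabinet (handle bar at (628,345)), yawed about +3.6°, and the jig (deck (115,390), leaf lip at (118,328), two pins at the open end), yawed a few degrees negative. I'm moving above the handle with the closing line front to back.

Call:
{"op": "servo_tool", "data": {"targets": [[0.303,-0.089,0,0,0,0],[0.303,-0.089,0,0,0,0],[0.303,-0.089,0,0,0,0],[0.303,-0.089,0,0,0,0],[0.303,-0.089,0,0,0,0],[0.303,-0.089,0,0,0,0],[0.303,-0.089,0,0,0,0],[0.303,-0.089,0,0,0,0]]}}

```text
clock: 1.1
ee_pos: [518.1, -246.0, 237.2]
tcp_rot: [-3.141, 0.0, 0.438]
contact_force: [0.0, -1.2, 0.6]
width: 0.998
finger_force: 0.0
```

Call:
{"op": "servo_tool", "data": {"targets": [[0,0,0.05,0,0,-0.218],[0,0,0.05,0,0,-0.218],[0,0,0.05,0,0,-0.218],[0,0,0.05,0,0,-0.218],[0,0,0.05,0,0,-0.218],[0,0,0.05,0,0,-0.218],[0,0,0.05,0,0,-0.218],[0,0,0,0,0,0],[0,0,0,0,0,0]]}}

```text
clock: 2.22
ee_pos: [517.2, -247.2, 185.2]
tcp_rot: [-3.141, -0.0, 1.633]
contact_force: [-0.5, 0.3, 0.3]
width: 0.996
finger_force: 0.0
```

Run:
```python
from h import *
c=cam('wrist','d');s=manip.sense();print(s['clock'],s['ee_pos'],s['tcp_rot'])
print('cam',-c['R'].T@c['t'])
P=cloud(c);f=c['frame'].astype(int)
m=(f.min(-1)>130)&(P[...,2]>38)&(P[...,2]<62)
m=cv2.morphologyEx(m.astype(np.uint8),cv2.MORPH_OPEN,np.ones((3,3)))
n,l,st,ce=cv2.connectedComponentsWithStats(m)
for i in range(1,n):
    if st[i,4]>200: print(st[i],cv2.minAreaRect(P[l==i][:,:2].astype(np.float32)),np.median(P[l==i],0))
```

```text
2.275 [ 517.33265191 -247.28459708  185.38429506] [3.14138338e+00 1.08435818e-04 1.63362212e+00]
cam [ 512.68639379 -173.59026007  332.58795622]
[ 265  143   46  114 1792] ((532.9617309570312, -247.07992553710938), (40.286415100097656, 108.61528015136719), 3.813105583190918) [ 520.22809811 -239.97433339   51.62799743]
```

View pics/d.png

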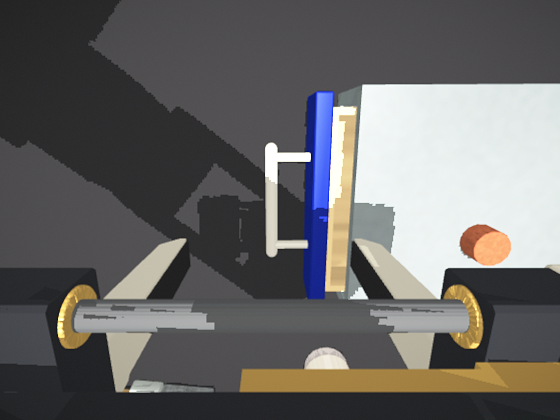

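The wrist view shows the bar handle running from (271,148) to (271,250), within 1–2 mm of the jaw centre line. I'll narrow the jaws to 22 mm, then descend.

Call:
{"op": "servo_tool", "data": {"targets": [[0,0.007,0.1,0,0,0],[0,0,0.1,0,0,0],[0,0,0.1,0,0,0],[0,0,0,0,0,0],[0,0,0,0,0,0],[0,0,0,0,0,0]], "gripper": 0.24, "squeeze": 30}}

```text
clock: 3.02
ee_pos: [518.6, -247.5, 140.8]
tcp_rot: [3.141, 0.001, 1.636]
contact_force: [-0.0, 0.7, 0.0]
width: 0.406
finger_force: 0.0
```

Call:
{"op": "servo_tool", "data": {"targets": [[0,0,0.125,0,0,0],[0,0,0.125,0,0,0],[0,0,0.125,0,0,0],[0,0,0.125,0,0,0],[0,0,0.115,0,0,0],[0,0,0,0,0,0]]}}

```text
clock: 3.78
ee_pos: [517.6, -246.7, 46.8]
tcp_rot: [-3.14, -0.002, 1.636]
contact_force: [0.3, -0.1, 0.2]
width: 0.238
finger_force: 0.0
```

Call:
{"op": "servo_tool", "data": {"targets": [[0,0,0,0,0,0],[0,0,0,0,0,0],[0,0,0,0,0,0],[0,0,0,0,0,0]], "gripper": 0.0}}

```text
clock: 4.28
ee_pos: [518.8, -247.6, 48.7]
tcp_rot: [3.14, 0.001, 1.636]
contact_force: [-0.0, -0.9, 4.0]
width: 0.108
finger_force: 30.0
```

Call:
{"op": "servo_tool", "data": {"targets": [[0,-0.08,0,0,0,0],[0,-0.12,0,0,0,0],[0,-0.12,0,0,0,0],[0,-0.12,0,0,0,0],[0,-0.12,0,0,0,0],[0,-0.12,0,0,0,0],[0,-0.1,0,0,0,0],[0,-0.08,0,0,0,0],[0,0,0,0,0,0]]}}

```text
clock: 5.4
ee_pos: [388.5, -256.4, 48.6]
tcp_rot: [3.141, 0.002, 1.636]
contact_force: [-0.7, -1.1, 6.1]
width: 0.105
finger_force: 30.0
```

Call:
{"op": "servo_tool", "data": {"targets": [[0,-0.03,0,0,0,0],[0,-0.02,0,0,0,0],[0,0,0,0,0,0]]}}

```text
clock: 5.78
ee_pos: [386.7, -256.6, 48.7]
tcp_rot: [3.131, 0.003, 1.633]
contact_force: [22.6, 6.6, -5.1]
width: 0.104
finger_force: 30.0
```

Call:
{"op": "servo_tool", "data": {"targets": [[0,-0.02,0,0,0,0],[0,-0.02,0,0,0,0],[0,0,0,0,0,0]]}}

```text
clock: 6.15
ee_pos: [386.4, -256.8, 48.9]
tcp_rot: [3.121, 0.004, 1.63]
contact_force: [48.6, 15.1, -19.7]
width: 0.11
finger_force: 30.0
```

Reached the stop: force builds and there is no more motion. I'll relax the pull, open and lift.

Call:
{"op": "servo_tool", "data": {"targets": [[0,0.04,0,0,0,0],[0,0.033,0,0,0,0],[0,0,0,0,0,0]]}}

```text
clock: 6.52
ee_pos: [387.5, -256.5, 48.6]
tcp_rot: [3.14, 0.002, 1.637]
contact_force: [2.1, -0.3, 7.4]
width: 0.105
finger_force: 30.0
```

Call:
{"op": "servo_tool", "data": {"targets": [[0,0,0,0,0,0],[0,0,0,0,0,0],[0,0,0,0,0,0]], "gripper": 0.23}}

```text
clock: 6.9
ee_pos: [386.4, -255.4, 47.6]
tcp_rot: [-3.141, -0.001, 1.636]
contact_force: [-0.8, -1.2, -0.3]
width: 0.232
finger_force: 0.0
```

Call:
{"op": "servo_tool", "data": {"targets": [[0,0,-0.15,0,0,0],[0,0,-0.3,0,0,0],[0,0,-0.3,0,0,0],[0,0,-0.3,0,0,0],[0,0,0,0,0,0]]}}

```text
clock: 7.52
ee_pos: [388.3, -257.3, 208.7]
tcp_rot: [3.137, 0.006, 1.636]
contact_force: [-0.4, -0.2, -1.3]
width: 0.228
finger_force: 0.0
```

Run:
```python
from h import *
c=cam('wrist','e');s=manip.sense();print(s['clock'],s['ee_pos'],s['tcp_rot'])
t=cam('top')
for n,c in(('w',c),('t',t)):
    P=cloud(c);f=c['frame'].astype(int)
    # things inside the drawer, 50..75 high & interior
    m=(P[...,2]>57)&(P[...,2]<72)&(P[...,0]>425)&(P[...,0]<540)&(P[...,1]>-315)&(P[...,1]<-185)
    if m.sum()>4: print(n,'block',m.sum(),np.median(P[m],0),cv2.minAreaRect(P[m][:,:2].astype(np.float32)))
```

```text
7.575 [ 387.36375907 -256.3249795   206.49387196] [3.13973126e+00 2.43698434e-03 1.63628368e+00]
w block 1638 [ 474.1902576  -250.06656393   64.01858475] ((461.04388427734375, -249.8185577392578), (71.6456069946289, 129.94784545898438), 0.5259779095649719)
t block 37 [ 480.68633517 -236.68519361   62.44249355] ((462.7506103515625, -217.37123107910156), (56.0900993347168, 71.35552215576172), 84.32275390625)
```

View pics/e.png

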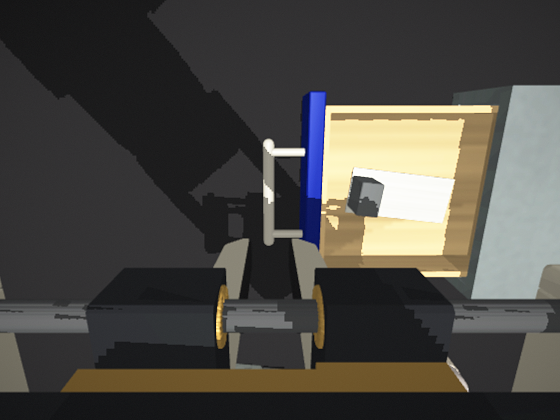

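The wrist view shows the open drawer with the coupon: white sheet spanning (348..455, 167..222), grip block at (366,196), turned several degrees relative to the drawer.

Run:
```python
from h import *
c=load('wrist');t=load('top')
P=cloud(c);f=c['frame'];hsv=cv2.cvtColor(f,cv2.COLOR_BGR2HSV).astype(int)
v,u=np.mgrid[:420,:560]; box=(u>330)&(u<465)&(v>150)&(v<240)
top=box&(P[...,2]>60)&(P[...,2]<70)&(hsv[...,1]<60); print('top',top.sum(),cv2.minAreaRect(P[top][:,:2].astype(np.float32)),np.median(P[top],0))
sh=box&(P[...,2]<33)&(hsv[...,1]<50)&(hsv[...,2]>150)
sh=cv2.morphologyEx(sh.astype(np.uint8),cv2.MORPH_OPEN,np.ones((3,3)))>0
px=np.argwhere(sh)[:,::-1]
q=np.array([onz(c,a,b,26)[:2] for a,b in px],np.float32)
print('sheet',len(q),cv2.minAreaRect(q),np.median(P[sh],0),cv2.minAreaRect(P[sh][:,:2].astype(np.float32)))
# top view: sheet and block
Pt=cloud(t);ht=cv2.cvtColor(t['frame'],cv2.COLOR_BGR2HSV).astype(int)
m=(Pt[...,0]>420)&(Pt[...,0]<545)&(Pt[...,1]>-320)&(Pt[...,1]<-190)&(ht[...,1]<50)&(Pt[...,2]>15)&(Pt[...,2]<72)
print('topcam',m.sum(),cv2.minAreaRect(Pt[m][:,:2].astype(np.float32)) if m.sum()>4 else 0, [ (round(float(x)) ) for x in np.percentile(Pt[m][:,2],[5,25,50,75,95])] if m.sum() else 0)
```

```text
top 787 ((485.2015075683594, -252.82305908203125), (33.01382827758789, 22.425905227661133), 87.61846923828125) [ 484.5185711  -251.97535024   64.35564128]
sheet 3391 ((529.8646240234375, -255.3445587158203), (50.91090774536133, 110.95549774169922), 86.92369079589844) [ 543.44512675 -252.91273479   26.41888065] ((531.2487182617188, -255.7051544189453), (50.781410217285156, 113.80024719238281), 86.80647277832031)
topcam 132 ((482.2134704589844, -251.3131103515625), (81.20936584472656, 131.77110290527344), 69.94552612304688) [20, 24, 28, 34, 65]
```

Call:
{"op": "servo_tool", "data": {"targets": [[0,0,0,0,0,0.2151],[0,0,0,0,0,0.2151],[0,0,0,0,0,0.2151],[0,0,0,0,0,0.2151],[0,0,0,0,0,0.2151],[0,0,0,0,0,0.2151],[0,0,0,0,0,0.2151],[0,0,0,0,0,0.2151],[0,0,0,0,0,0.2151],[0,0,0,0,0,0.2151]], "gripper": 0.6}}

```text
clock: 8.88
ee_pos: [386.0, -254.8, 203.1]
tcp_rot: [-3.138, 0.003, -0.059]
contact_force: [-0.3, 0.6, 0.3]
width: 0.599
finger_force: 0.0
```

Call:
{"op": "servo_tool", "data": {"targets": [[0.217,-0.0195,0.1,0,0,0],[0.217,-0.0195,0.1,0,0,0],[0.217,-0.0195,0.1,0,0,0],[0,0,0.1,0,0,0],[0,0,0,0,0,0],[0,0,0,0,0,0]]}}

```text
clock: 9.62
ee_pos: [484.0, -252.1, 145.2]
tcp_rot: [-3.141, 0.001, -0.054]
contact_force: [0.2, 0.3, -0.0]
width: 0.598
finger_force: 0.0
```

Run:
```python
from h import *
c=cam('wrist','f');s=manip.sense();print(s['clock'],s['ee_pos'],s['tcp_rot'])
P=cloud(c);hsv=cv2.cvtColor(c['frame'],cv2.COLOR_BGR2HSV).astype(int)
reg=(P[...,0]>440)&(P[...,0]<640)&(P[...,1]>-310)&(P[...,1]<-190)&(hsv[...,1]<60)
top=reg&(abs(P[...,2]-64)<4); 
if top.sum()>5: print('top',top.sum(),cv2.minAreaRect(P[top][:,:2].astype(np.float32)),np.median(P[top],0))
sh=reg&(P[...,2]<33)&(P[...,2]>18)&(hsv[...,2]>150)
if sh.sum()>5: print('sh',sh.sum(),cv2.minAreaRect(P[sh][:,:2].astype(np.float32)))
```

```text
9.675 [ 484.30867196 -252.41541018  145.72134504] [ 3.14144247e+00  6.54173743e-05 -5.37992661e-02]
top 1432 ((468.7303771972656, -256.13946533203125), (64.68238067626953, 57.42238998413086), 89.99138641357422) [ 484.76465182 -254.22114323   64.14672885]
sh 9534 ((517.8917236328125, -260.4238586425781), (143.69459533691406, 108.74078369140625), 3.8132810592651367)
```

View pics/f.png

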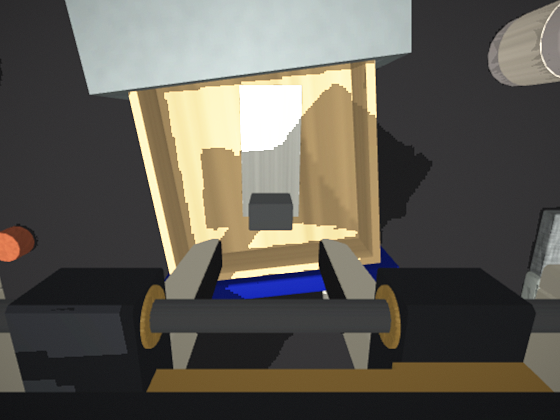

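The wrist view shows the block at (270,210), centred between the jaws and square with them. I'll descend and grip.

Call:
{"op": "servo_tool", "data": {"targets": [[0.003,0,0.13,0,0,0],[0,0,0.13,0,0,0],[0,0,0.13,0,0,0],[0,0,0.13,0,0,0],[0,0,0.12,0,0,0],[0,0,0,0,0,0],[0,0,0,0,0,0]]}}

```text
clock: 10.55
ee_pos: [485.7, -252.8, 50.5]
tcp_rot: [3.141, -0.001, -0.053]
contact_force: [-0.9, -0.4, -0.3]
width: 0.6
finger_force: 0.0
```

Call:
{"op": "servo_tool", "data": {"targets": [[0,0,0,0,0,0],[0,0,0,0,0,0],[0,0,0,0,0,0],[0,0,0,0,0,0]], "gripper": 0.0, "squeeze": 40}}

```text
clock: 11.05
ee_pos: [485.6, -252.4, 49.9]
tcp_rot: [3.141, -0.001, -0.053]
contact_force: [-1.6, 0.9, 3.7]
width: 0.362
finger_force: 40.0
```

Call:
{"op": "servo_tool", "data": {"targets": [[0,0,-0.1,0,0,0],[0,0,-0.2,0,0,0],[0,0,-0.3,0,0,0],[0,0,-0.3,0,0,0],[0,0,0,0,0,0],[0,0,0,0,0,0]]}}

```text
clock: 11.8
ee_pos: [485.0, -251.8, 184.2]
tcp_rot: [-3.141, 0.0, -0.053]
contact_force: [-0.0, 0.4, -0.8]
width: 0.366
finger_force: 40.0
```

Run:
```python
from h import *
t=load('top')
P=cloud(t);h=cv2.cvtColor(t['frame'],cv2.COLOR_BGR2HSV).astype(int)
reg=(P[...,0]>350)&(P[...,0]<660)&(P[...,1]>150)&(P[...,1]<310)
for n,m in(('deck',reg&(abs(P[...,2]-40)<5)&(h[...,2]>170)),('leaf',reg&(P[...,2]>45.5)&(P[...,2]<62)&(h[...,2]>170)&(P[...,0]<590)),('hi',reg&(P[...,2]>65))):
    q=P[m]; print(n,m.sum(),cv2.minAreaRect(q[:,:2].astype(np.float32)) if len(q)>4 else 0, q.min(0),q.max(0))
for uv in((203.2,264),(224.5,264),(205,231.5),(223.5,232)): print(uv,onz(t,*uv,40))
```

```text
deck 680 ((517.9478759765625, 236.34759521484375), (215.1385955810547, 93.2877426147461), 0.9126265048980713) [410.24553402 191.20262563  35.08705145] [625.54887191 284.55991176  44.99982944]
leaf 304 ((500.0069885253906, 239.95114135742188), (75.04737854003906, 180.01661682128906), 89.70292663574219) [409.99649167 202.33894419  45.51732541] [589.99229026 277.54804497  61.31472938]
hi 41 ((599.6812744140625, 228.20968627929688), (130.6322479248047, 70.62322235107422), 11.716415405273438) [528.55537158 200.94863614  65.01092327] [659.28343908 274.14796469  78.92036222]
(203.2, 264) [406.85352091 274.03925874  40.        ]
(224.5, 264) [407.56777595 193.68527618  40.        ]
(205, 231.5) [531.48514507 272.94962495  40.        ]
(223.5, 232) [530.15337105 201.96321466  40.        ]
```

Call:
{"op": "servo_tool", "data": {"targets": [[-0.08,-0.321,0,0,0,0],[-0.08,-0.321,0,0,0,0],[-0.08,-0.321,0,0,0,0],[-0.08,-0.321,0,0,0,0],[-0.08,-0.321,0,0,0,0],[-0.08,-0.321,0,0,0,0],[-0.08,-0.321,0,0,0,0],[-0.08,-0.321,0,0,0,0],[-0.08,-0.321,0,0,0,0],[-0.08,-0.321,0,0,0,0]]}}

```text
clock: 13.05
ee_pos: [389.5, 236.1, 182.8]
tcp_rot: [3.14, 0.003, -0.053]
contact_force: [0.5, 0.4, -1.0]
width: 0.366
finger_force: 40.0
```

Call:
{"op": "servo_tool", "data": {"targets": [[0,0,0,0,0,0],[0,0,0,0,0,0]]}}

```text
clock: 13.3
ee_pos: [390.3, 234.4, 183.2]
tcp_rot: [3.14, 0.003, -0.052]
contact_force: [-0.0, 0.3, -0.7]
width: 0.368
finger_force: 40.0
```

Run:
```python
from h import *
c=cam('wrist','g');s=manip.sense();print(s['clock'],s['ee_pos'],s['tcp_rot'])
```

```text
13.35 [390.68460198 234.01270384 183.45881355] [ 3.14036058e+00  1.99491721e-03 -5.34610201e-02]
```

View pics/g.png

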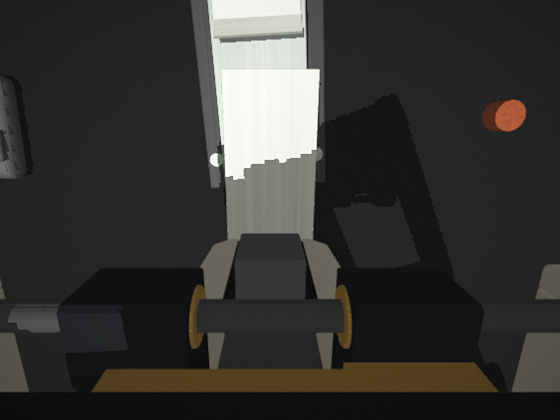

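The view shows the held coupon (nose edge at row 69, columns 222–319), the deck behind it (edges about 215 and 307), the leaf lip at row ~36 (columns 215–303), and pegs at (217,159) and (318,154).

Run:
```python
from h import *
c=load('wrist');P=cloud(c);h=cv2.cvtColor(c['frame'],cv2.COLOR_BGR2HSV).astype(int)
v,u=np.mgrid[:420,:560]
# edges per row/col
lip=(u>205)&(u<315)&(v<45)&(P[...,2]>51)&(P[...,2]<62)
q=P[lip];print('lip',lip.sum(),cv2.minAreaRect(q[:,:2].astype(np.float32)))
edge=[]
for col in range(220,302,6):
    r=np.where(lip[:,col])[0]
    if len(r): edge.append(dep(c,col,r.max()-1)[:3])
e=np.array(edge);print('lip edge',e.mean(0),'slope dx/dy',np.polyfit(e[:,1],e[:,0],1))
L=[];R_=[]
for r in range(0,66,4):
    for z0,lst in((40,None),):
        m=np.where((abs(P[r,:,2]-(40 if r>42 else 52))<(4 if r>42 else 9))&(h[r,:,2]>140)&(u[r]>190)&(u[r]<330))[0]
        if len(m): print(r,m.min(),m.max(),np.round(dep(c,m.min()+1,r),1),np.round(dep(c,m.max()-1,r),1))
ns=(v<160)&(abs(P[...,2]-159)<8)&(u>210)&(u<330)
print('coupon',ns.sum(),cv2.minAreaRect(P[ns][:,:2].astype(np.float32)),np.median(P[ns],0))
print('nose',dep(c,225,72),dep(c,316,72))
print('pegs',dep(c,217,159),dep(c,319,154))
```

```text
lip 2263 ((541.504638671875, 236.44419860839844), (70.18074798583984, 28.793289184570312), 88.9001693725586)
lip edge [528.98948493 235.08224547  57.26916786] slope dx/dy [-2.91210842e-03  5.29674070e+02]
0 211 299 [556.8 270.6  50.3] [553.3 203.1  50.5]
4 212 299 [554.2 270.2  49.6] [550.1 203.3  51.7]
8 212 300 [551.1 270.3  50.8] [547.7 202.4  50.4]
12 212 300 [548.5 270.7  50.1] [544.7 202.6  51. ]
16 213 300 [545.5 270.1  50.6] [541.6 202.7  52.1]
20 213 300 [542.9 270.5  49.9] [538.2 203.   54.4]
24 213 301 [539.2 270.3  53.1] [534.8 202.5  56.4]
28 213 301 [535.6 270.2  55.9] [531.9 202.7  57. ]
32 213 301 [532.7 270.4  56.4] [528.6 202.9  58.8]
36 213 250 [529.3 270.3  58.7] [528.  242.9  58.4]
44 212 305 [527.4 274.3  41.5] [523.5 198.   41.4]
48 212 305 [524.6 274.8  40.4] [520.9 197.9  39.2]
52 212 305 [521.6 275.1  40.1] [517.6 198.   40.1]
56 213 305 [518.4 274.6  40.3] [514.6 198.1  39.8]
60 213 305 [515.4 274.9  39.9] [511.2 198.3  41.3]
64 214 306 [512.2 274.4  40. ] [508.  197.6  41.6]
coupon 8599 ((466.3528747558594, 230.0615234375), (50.195411682128906, 45.993553161621094), 87.0311050415039) [467.55861532 230.02722593 159.43756532]
nose [488.85307456 251.67014229 158.61595478] [486.28889871 205.5075772  159.94686788]
pegs [428.47811867 284.82904633  15.53426034] [428.22809399 182.52457827  16.40817961]
```

Call:
{"op": "servo_tool", "data": {"targets": [[0.08,-0.005,0.1,0,0,-0.08],[0.087,-0.005,0.15,0,0,0],[0,0,0.15,0,0,0],[0,0,0.15,0,0,0],[0,0,0.12,0,0,0],[0,0,0.05,0,0,0],[0,0,0.025,0,0,0],[0,0,0,0,0,0],[0,0,0,0,0,0]]}}

```text
clock: 14.48
ee_pos: [416.7, 236.0, 73.3]
tcp_rot: [-3.141, -0.001, 0.01]
contact_force: [-0.1, -0.3, -0.6]
width: 0.365
finger_force: 40.0
```

Run:
```python
from h import *
c=cam('wrist','i');s=manip.sense();print(s['clock'],s['ee_pos'],s['tcp_rot'],s['contact_force'])
P=cloud(c);h=cv2.cvtColor(c['frame'],cv2.COLOR_BGR2HSV)
for x0 in(425,432,500,520,540):
    m=(abs(P[...,0]-x0)<2)&(P[...,2]>30)&(P[...,2]<65)&(P[...,1]>190)&(P[...,1]<285)
    q=P[m];q=q[np.argsort(q[:,1])]
    print(x0,len(q),[tuple(np.round(k[1:],0).astype(int)) for k in q[::max(1,len(q)//24)]])
```

```text
14.525 [416.62422042 236.0649216   73.24761773] [-3.14128386e+00 -1.15136223e-03  9.84361026e-03] [-0.66639203  0.36470672 -0.5932421 ]
425 687 [(np.int64(196), np.int64(39)), (np.int64(199), np.int64(41)), (np.int64(202), np.int64(40)), (np.int64(205), np.int64(41)), (np.int64(207), np.int64(40)), (np.int64(209), np.int64(59)), (np.int64(211), np.int64(62)), (np.int64(212), np.int64(61)), (np.int64(214), np.int64(54)), (np.int64(215), np.int64(56)), (np.int64(216), np.int64(61)), (np.int64(217), np.int64(62)), (np.int64(240), np.int64(49)), (np.int64(254), np.int64(62)), (np.int64(255), np.int64(58)), (np.int64(256), np.int64(57)), (np.int64(258), np.int64(55)), (np.int64(259), np.int64(59)), (np.int64(260), np.int64(61)), (np.int64(262), np.int64(41)), (np.int64(264), np.int64(40)), (np.int64(266), np.int64(64)), (np.int64(269), np.int64(40)), (np.int64(271), np.int64(40)), (np.int64(274), np.int64(40))]
432 830 [(np.int64(196), np.int64(40)), (np.int64(200), np.int64(41)), (np.int64(203), np.int64(40)), (np.int64(207), np.int64(41)), (np.int64(211), np.int64(50)), (np.int64(214), 
[... 2258 characters left out ...]
6), np.int64(52)), (np.int64(209), np.int64(51)), (np.int64(212), np.int64(53)), (np.int64(215), np.int64(51)), (np.int64(218), np.int64(52)), (np.int64(221), np.int64(52)), (np.int64(224), np.int64(53)), (np.int64(227), np.int64(54)), (np.int64(230), np.int64(52)), (np.int64(233), np.int64(54)), (np.int64(236), np.int64(51)), (np.int64(239), np.int64(52)), (np.int64(242), np.int64(53)), (np.int64(245), np.int64(52)), (np.int64(248), np.int64(54)), (np.int64(251), np.int64(53)), (np.int64(254), np.int64(52)), (np.int64(257), np.int64(52)), (np.int64(260), np.int64(54)), (np.int64(263), np.int64(52)), (np.int64(266), np.int64(52)), (np.int64(269), np.int64(54)), (np.int64(275), np.int64(40))]
```

View pics/i.png

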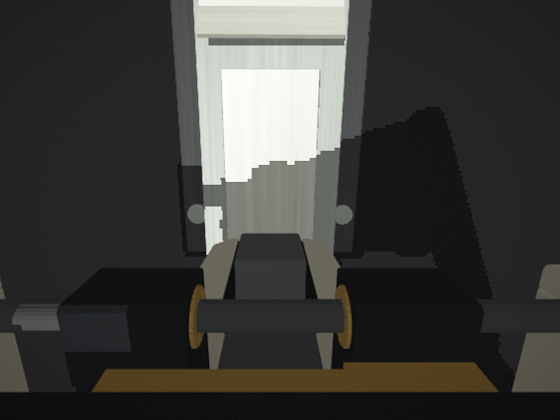

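The view shows the coupon square and centred on the deck (sheet columns 222–319, deck 199–345), nose (row 69) short of the leaf lip (row 37), and about 6 mm above the deck. Lowering to light contact.

Call:
{"op": "servo_tool", "data": {"targets": [[0,0,0.017,0,0,0],[0,0,0.017,0,0,0],[0,0,0.006,0,0,0],[0,0,0,0,0,0]]}}

```text
clock: 15.02
ee_pos: [416.3, 236.1, 67.8]
tcp_rot: [-3.142, -0.001, 0.01]
contact_force: [-4.7, -1.1, 12.4]
width: 0.363
finger_force: 40.0
```

Call:
{"op": "servo_tool", "data": {"targets": [[0,0,0.004,0,0,0],[0,0,0,0,0,0],[0,0,0,0,0,0]]}}

```text
clock: 15.4
ee_pos: [416.3, 236.1, 67.8]
tcp_rot: [-3.141, -0.001, 0.01]
contact_force: [-5.6, -1.6, 18.0]
width: 0.36
finger_force: 40.0
```

Call:
{"op": "servo_tool", "data": {"targets": [[0,0,-0.009,0,0,0],[0.03,0,0,0,0,0],[0.04,0,0,0,0,0],[0.04,0,0,0,0,0],[0.04,0,0,0,0,0],[0.04,0,0,0,0,0],[0,0,0,0,0,0]]}}

```text
clock: 16.27
ee_pos: [444.8, 236.5, 67.9]
tcp_rot: [-3.141, 0.0, 0.01]
contact_force: [-2.7, -0.6, 7.6]
width: 0.366
finger_force: 40.0
```

Call:
{"op": "servo_tool", "data": {"targets": [[0.04,0,0,0,0,0],[0.04,0,0,0,0,0],[0.04,0,0,0,0,0],[0.04,0,0,0,0,0],[0,0,0,0,0,0]]}}

```text
clock: 16.9
ee_pos: [468.9, 236.7, 67.9]
tcp_rot: [-3.141, -0.0, 0.01]
contact_force: [-2.5, 0.9, 7.4]
width: 0.363
finger_force: 40.0
```

Call:
{"op": "servo_tool", "data": {"targets": [[0.02,0,0,0,0,0],[0.015,0,0,0,0,0],[0,0,0,0,0,0]]}}

```text
clock: 17.27
ee_pos: [473.3, 236.7, 67.9]
tcp_rot: [-3.142, 0.001, 0.01]
contact_force: [-5.3, 0.7, 8.4]
width: 0.362
finger_force: 40.0
```

Call:
{"op": "servo_tool", "data": {"targets": [[0.01,0,0,0,0,0],[0.01,0,0,0,0,0],[0,0,0,0,0,0]]}}

```text
clock: 17.65
ee_pos: [476.1, 236.7, 67.9]
tcp_rot: [-3.142, 0.001, 0.01]
contact_force: [-4.2, 0.1, 10.2]
width: 0.361
finger_force: 40.0
```

Call:
{"op": "servo_tool", "data": {"targets": [[0.01,0,0,0,0,0],[0,0,0,0,0,0]]}}

```text
clock: 17.9
ee_pos: [477.6, 236.8, 67.8]
tcp_rot: [-3.142, 0.002, 0.01]
contact_force: [-5.3, 0.3, 9.2]
width: 0.364
finger_force: 40.0
```

Call:
{"op": "servo_tool", "data": {"targets": [[0.007,0,0,0,0,0],[0,0,0,0,0,0]]}}

```text
clock: 18.15
ee_pos: [478.6, 236.8, 67.9]
tcp_rot: [-3.142, 0.002, 0.01]
contact_force: [-6.4, 0.6, 9.9]
width: 0.364
finger_force: 40.0
```

Call:
{"op": "servo_tool", "data": {"targets": [[0.007,0,0,0,0,0],[0,0,0,0,0,0]]}}

```text
clock: 18.4
ee_pos: [479.0, 236.8, 67.9]
tcp_rot: [3.142, 0.003, 0.01]
contact_force: [-8.0, -0.6, 10.2]
width: 0.363
finger_force: 40.0
```

Call:
{"op": "servo_tool", "data": {"targets": [[0.007,0,0,0,0,0],[0,0,0,0,0,0]]}}

```text
clock: 18.65
ee_pos: [479.1, 236.8, 67.8]
tcp_rot: [3.141, 0.005, 0.01]
contact_force: [-9.7, -0.1, 13.3]
width: 0.365
finger_force: 40.0
```

At the stop: x no longer advances while Fx grows. I'll ease the forward push slightly and verify.

Call:
{"op": "servo_tool", "data": {"targets": [[-0.005,0,0,0,0,0],[0,0,0,0,0,0],[0,0,0,0,0,0],[0,0,0,0,0,0]]}}

```text
clock: 19.15
ee_pos: [479.1, 236.8, 67.8]
tcp_rot: [3.142, 0.003, 0.01]
contact_force: [-8.5, -0.4, 11.0]
width: 0.361
finger_force: 40.0
```

Run:
```python
from h import *
c=cam('wrist','j');t=cam('top');cam('side')
s=manip.sense();print(s['clock'],s['ee_pos'],s['tcp_rot'],s['contact_force'])
P=cloud(c)
for x0 in(490,500,510,545,552,560,570):
    m=(abs(P[...,0]-x0)<1.5)&(P[...,2]>30)&(P[...,2]<70)&(P[...,1]>190)&(P[...,1]<285)
    q=P[m]; hi=q[(q[:,2]>42.3)]; print(x0,len(q),'y',q[:,1].min(),q[:,1].max(),'hi y',np.percentile(hi[:,1],[2,98]),'z',np.median(hi[:,2]))
Pt=cloud(t);f=t['frame'].astype(int)
b=(f[...,0]>90)&(f[...,1]<70)&(f[...,2]<70)&(abs(Pt[...,0]-430)<170)&(abs(Pt[...,1]+250)<120);print('blue front x',np.median(Pt[b],0))
```

```text
19.3 [479.04386345 236.77069385  67.83205324] [3.14151362 0.00324649 0.01006747] [-7.95757073 -0.47261903 11.89685004]
490 1651 y 196.28134175368956 276.3622234000583 hi y [211.79790427 258.04814228] z 55.85723551481677
500 670 y 196.26151910644847 276.4384666105724 hi y [212.74254272 260.49626804] z 44.383489566309784
510 695 y 196.5374602235734 275.8452416816602 hi y [212.89741314 260.64113947] z 44.31892931322483
545 863 y 196.78957230118272 276.49180369149894 hi y [202.97346343 270.24382353] z 50.87076873294889
552 886 y 196.445721904136 276.3533102595481 hi y [203.01042994 269.98993479] z 50.769660360031665
560 944 y 196.5720641938313 276.07831649989 hi y [203.19364126 269.68918217] z 50.79485263881271
570 978 y 197.0008891763609 276.5195809769986 hi y [203.03760607 269.80260741] z 50.82579345991657
blue front x [ 430.55648853 -260.38372557   71.51391299]
```

View pics/j.png

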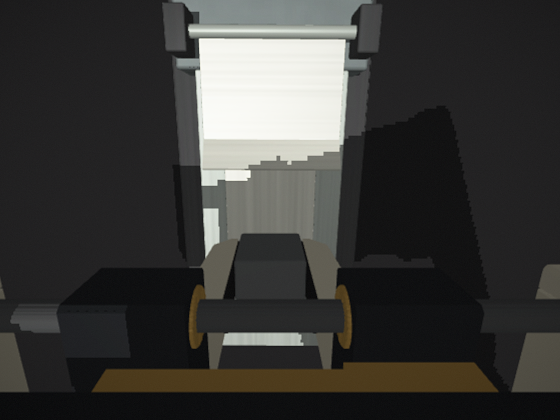

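The view shows the leaf lying level (z 51 mm all along) over the coupon, whose sheet (columns 225–318) is centred on the deck. The drawer front has moved 130 mm out, and the push is about 11 N. Handing in.

```bash
python3 -c "
from cell import manip
print(manip.sign_off())"
```

```text
the job is handed in; nothing more can be done
None
```

I handed the job in at 19.3 s on the robot clock, and sign-off returned no verdict: the drawer is out at its stop, the coupon sits under the level leaf against the jig's stop, square and centred, and is still gripped and pressed down at about 11 N.

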